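Pull-check a stirrer paddle's press fit

TASK

Three stirrer heads are seated in spring pull-check stands on the water-lab bench; prove that the one with the single flat blade holds in its socket. Grip the blade and pull it slowly straight up until the black band on the stand's plunger is at the mouth of the housing, never pulling the whole band clear of it, and hold the pull there for two seconds. Then ease it gently all the way back down without letting it snap and let go; leave the other two heads (round disc, crossed blades) alone.

Things in the scene. Friction and masses are not known exactly. Their poses are not given: they have to be found in the camera images.
- paddle_grip (a point): Centre of the upright flat steel blade to pull: 10 mm thick (its x), 56 mm wide (its y), 40 mm tall (z up); pinch it across its thickness. At rest 122 mm above the bench. Below: a 10 mm shaft, a 40 mm socket (top 67 mm above the bench), a round grey housing 68 mm across and 50 mm tall on an 80 mm foot fixed to the bench. Faces within 35 degrees of facing the robot (x).
- paddle (a joint): How far the plunger with the blade is pulled up out of its housing, in m: 0 seated, stop at 0.045. Its black band passes the housing's mouth from 0.012 to 0.030; bare steel above and below. A spring and the weight hold it down: it lifts at about 4 N, then 0.3 N more per mm: 7.5 N at the band's start, 10 N mid-band, 13 N at its end. Let go while up, it snaps back.
- disc_stand: The same kind of stand with a flat round disc (56 mm in diameter, 10 mm thick, lying level) on top, total height 142 mm; origin at the centre of its underside on the bench. To be left alone.
- cross_stand: The same kind of stand with two upright blades crossed at right angles (a plus from above, 56 mm across, 40 mm tall) on top, total height 142 mm; origin at the centre of its underside on the bench. To be left alone.
There are look-alikes about, which are no part of the job. What is shaped like the part that bears paddle_grip but blue, pink or red is not meant.

How it is judged:
On the way:
1. the blade is pulled up until the black band is at the housing's mouth (plunger 12 to 30 mm out) and held there for 1 s (value of joint paddle between 0.012 and 0.03 m), for 1 s.
At the end, for the whole second after the job is handed in: The plunger with the flat blade is back down in its housing (less than 3 mm out), released (value of joint paddle below 0.003 m); the robot touches nothing.
It fails at once if the plunger is pulled too far: the whole band is well clear of the housing (more than 38 mm out) (value of joint paddle above 0.038 m).
It fails at once if the plunger is snatched up (faster than 0.2 m/s) (velocity of joint paddle above 0.2 m/s).
It fails at once if the plunger snaps back (faster than 0.25 m/s) (velocity of joint paddle below -0.25 m/s).
It fails at once if the robot presses or pulls on the disc's stand (over 3 N) (contact force between any of the fingers, the arm and disc_stand above 3 N).
It fails at once if the robot presses or pulls on the crossed blades' stand (over 3 N) (contact force between any of the fingers, the arm and cross_stand above 3 N).
It also fails if it takes over 40 s, if anything falls off the work surface, if the arm or the gripper's body presses on something with over 40 N, if the wrist force passes 120 N, or if a joint passes its speed limit or range.

ROBOT

A 6-joint arm with a two-finger parallel gripper is mounted at the origin on the work surface. World frame = base frame: x ahead of the robot, y to its left, z up, the work surface at z = 0. Lengths are in m, angles in rad, forces in N, time in s.
With the tool pointing down it reaches from about 0.3 to 0.775 m from the base axis. Payload 14.6 kg.
Tool frame: the origin (TCP) lies on the centre line of the jaws, within the pads' length; the fingertips stand 17 mm ahead of it and the grasp point (between the pads) lies 2 mm behind it; z points along the fingers, x is the direction in which the jaws open and shut, and the axes are right-handed (so a half turn about z gives the same grasp; the last joint's range is limited). The gripper opens to 94 mm and grips with 3 to 60 N. Pads are 16 mm wide; open, the fingers measure 119 mm over their backs; the gripper's body (75 mm by 177 mm) begins 78 mm behind the grasp point.
Start: joints at [1.25, 0.3, 1.521, -0, 1.321, -0.067], TCP at [0.138, 0.532, 0.222] pointing down, gripper open.
Joint ranges: [-3.03, 3.03], [-0.79, 2.21], [0.23, 2.52], [-1.04, 4.18], [0, 3.07], [-2.55, 2.55]. Speed limits (rad/s): [2.22, 2.22, 2.57, 3.14, 3.14, 3.14].

INTERFACE

Orientations are given as [roll, pitch, yaw] about the fixed x, y, z axes, in that order (R = Rz(yaw) Ry(pitch) Rx(roll)).
In Python, from station import ctrl gives the robot as it stands. The module is installed in compiled form; this text tells all that it offers.
- The arm moves only by the tool drive_tool, never from a script. Its argument "increments" is a list of rows, each a list of 3 entries, a list of its own where there are three numbers: the turn, a rotation vector about the tool's x, y, z in degrees, then the shift along the tool's x, y, z in mm, then the opening, from 0 (shut) to 1 (fully open). In form: [[[ax, ay, az], [dx, dy, dz], hand], ...]. A call has 1 to 20 rows; each row shifts and turns the commanded pose from where the row before left it, along the tool's axes as they then stand; what a row does not reach is not made up. A row lasts 1/8 s, in which the tool goes at most 62.5 mm and 10.7 degrees, less where a joint would pass 70% of its speed; a pose out of reach is approached as far as the arm can. A call with a gripper value outside its range is refused whole. The fingers move at their own pace and stop on an object; "squeeze" is the grip in N (left out, the last holds). Time passes only in rows, so rows that do not move let the fingers close. It gives the time, the measured TCP pose, the force and the opening at its end, in the units of the state.
- ctrl.get_obs(): the state, without advancing time (a new reading comes with each control period).
- ctrl.camera(name): name is "scene" or "top" or "wrist"; returns the picture (480x640x3 uint8, red, green, blue); there is no depth.
- ctrl.calibration(name): a dict with "fx", "fy", "cx", "cy" (pixels), "k1" (the pictures are not rectified: a ray, as slopes to the right and down, at radius r is drawn at 1 + k1 r^2 times it, then the intrinsics apply), "rvec" (rotation vector, rad) and "tvec" (3), from world to camera coordinates, as OpenCV has them. Camera axes: x right, y down, z forward; pixel columns grow to the right and rows downward; lengths in m; the calibration is good to about 2 mm. A picture is of the moment at which its call begins: read the wrist's pose just before it. calibration takes no time and is no camera call; for the wrist camera it gives the pose at the moment of the call.
- ctrl.hand_in(): hands the job in, once; it reports no verdict.
The state is a dict: "time_s": time; "qpos": joint angles; "joint_vel": joint speeds; "tau": joint torques, N m; "ee_pos": TCP position; "eef_rot": TCP orientation; "force": force on the tool from outside, world axes, zero at the start; "moment": the same for the moment, N m; "grip_width": finger opening in m.
Only numpy, scipy, OpenCV 4.12 (cv2) and the standard library are available. Lean on these libraries where they do the work, as an engineer would, in place of code of your own. Each camera call takes 0.05 s, during which the arm holds its last target.

## Working session

There is one attempt and no reset: what is moved stays moved. The work goes in short steps, Python scripts to look and compute and a tool call to move; the robot and the scene stay as the last step left them, time stands still between calls to the robot, and variables do not carry over. Pictures are saved under pics/ and viewed, and the job is handed in when it is done.

Besides the shell and the picture viewer there is one more tool, called as a command line: name --argument value ..., lists and objects as JSON in quotes. drive_tool: Moves the arm, as the interface text tells. Its arguments: {"type":"object","properties":{"increments":{"type":"array"},"squeeze":{"type":"number"}},"required":["increments"]}

```bash
mkdir -p pics
cat > h.py <<'E'
import numpy as np, cv2
from station import ctrl
def save(n,im): cv2.imwrite(f'pics/{n}.png',im[:,:,::-1])
def undist(c,u,v):
    x=(u-c['cx'])/c['fx'];y=(v-c['cy'])/c['fy'];xd,yd=x,y
    for _ in range(30):
        s=1+c['k1']*(x*x+y*y);x,y=xd/s,yd/s
    return x,y
def ray(c,u,v):
    R=cv2.Rodrigues(np.array(c['rvec'],float))[0];t=np.array(c['tvec'],float).ravel()
    x,y=undist(c,u,v);d=R.T@np.array([x,y,1.]);return -R.T@t,d/np.linalg.norm(d)
def onplane(c,u,v,z):
    o,d=ray(c,u,v);return o+d*(z-o[2])/d[2]
def proj(c,p):
    R=cv2.Rodrigues(np.array(c['rvec'],float))[0];q=R@np.array(p)+np.array(c['tvec'],float).ravel()
    x,y=q[0]/q[2],q[1]/q[2];s=1+c['k1']*(x*x+y*y);return c['fx']*x*s+c['cx'],c['fy']*y*s+c['cy']
E
python3 - <<'E'
from h import *
for n in ['scene','top']: save(n+'1',ctrl.camera(n))
o=ctrl.get_obs();print(o['time_s'],o['ee_pos'],o['eef_rot'],o['force'],o['grip_width'])
for n in ['scene','top']:
    c=ctrl.calibration(n);print(c, ray(c,320,240))
E
```

```text
0.1 [0.13802933 0.53218053 0.2219511 ] [-3.14155601e+00  1.00244120e-03  1.31702784e+00] [ 0.0333497  -0.00850395  0.82237883] 0.09424492306086506
{'fx': 593.9569722279907, 'fy': 593.9569722279907, 'cx': 320.41849327276236, 'cy': 235.24816200612784, 'k1': -0.1380723978040561, 'rvec': array([ 1.4052563 ,  1.97888703, -1.00171057]), 'tvec': array([ 0.22971424, -0.2136504 ,  1.51071154])} (array([1.33617787, 0.23791905, 0.73395348]), array([-0.74880897, -0.27271864, -0.60407754]))
{'fx': 531.925271584179, 'fy': 531.925271584179, 'cx': 311.246607806754, 'cy': 240.63163486204564, 'k1': -0.0801347020253119, 'rvec': array([ 2.14813912, -2.17824813,  0.10385262]), 'tvec': array([-0.03393132,  0.56275828,  1.06493871])} (array([ 0.44755938, -0.05078994,  1.11761069]), array([ 0.10573564, -0.00821884, -0.99436031]))
```

View pics/scene1.png

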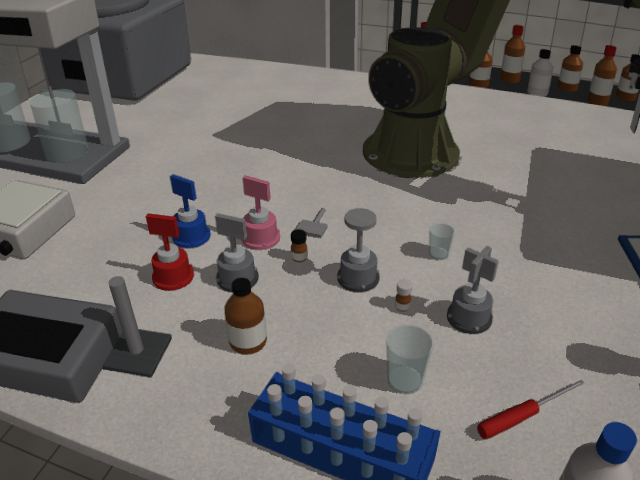

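View pics/top1.png

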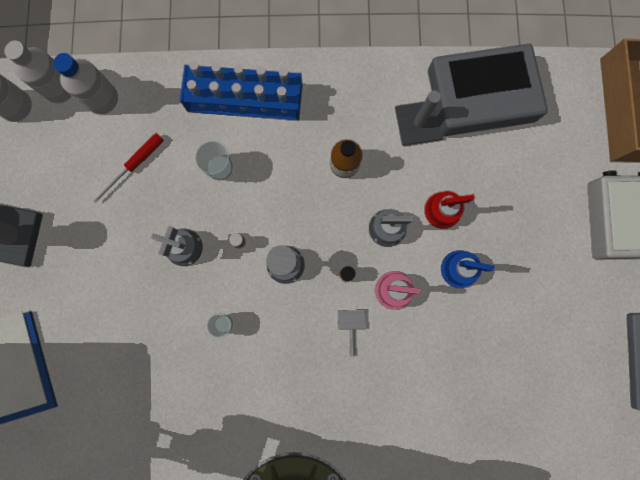

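Candidates: the grey flat blade on a grey stand at scene (235,245) / top (393,224). The same shapes in red (168,245), blue (187,210) and pink (258,210) are ruled out by colour. A loose grey paddle lies at scene (313,225), with no stand. The grey seated one fits, and I'll confirm it in a crop.

Run:
```python
from h import *
a=cv2.imread('pics/scene1.png')[195:295,190:290];b=cv2.imread('pics/top1.png')[185:265,350:430]
cv2.imwrite('pics/crop1.png',np.hstack([cv2.resize(a,(400,400),interpolation=cv2.INTER_CUBIC),cv2.resize(b,(400,400),interpolation=cv2.INTER_CUBIC)]))
```

```text
(no output)
```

View pics/crop1.png

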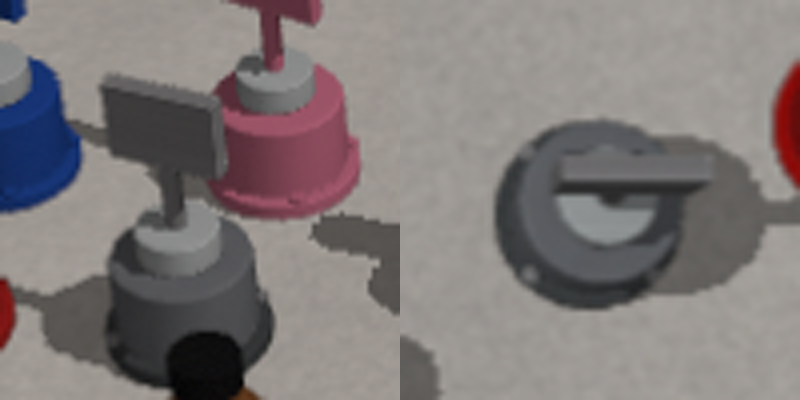

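Run:
```python
from h import *
c=ctrl.calibration('top');s=ctrl.calibration('scene')
def T(a,b):return 350+(a-400)/5-.4,185+b/5-.4
for p in [(560,155),(712,155),(562,171),(714,179),(636,166)]: print('top',p,onplane(c,*T(*p),.142).round(4))
print('foot ctr',onplane(c,*T(588,214),.004).round(4), 'socket',onplane(c,*T(607,198),.067).round(4))
def S(a,b):return 190+a/4-.4,195+b/4-.4
for p in [(104,84),(217,102)]: print('scene top front',onplane(s,*S(*p),.142).round(4))
for p in [(108,76),(222,97)]: print('scene top back',onplane(s,*S(*p),.142).round(4))
for p in [(107,145),(216,178)]: print('scene bottom',onplane(s,*S(*p),.102).round(4))
# grey disc stand, cross stand, bottle
print('disc',onplane(c,285,262,.142),'cross',onplane(c,176,241,.142),'bottle',onplane(c,346,150,.1))
print('red top',onplane(c,460,201,.142),'pink',onplane(c,404,289,.142),'blue',onplane(c,478,266,.142))
```

```text
top (560, 155) [ 0.5951 -0.1738  0.142 ]
top (712, 155) [ 0.5944 -0.2303  0.142 ]
top (562, 171) [ 0.5891 -0.1743  0.142 ]
top (714, 179) [ 0.5854 -0.2307  0.142 ]
top (636, 166) [ 0.5906 -0.2019  0.142 ]
foot ctr [ 0.5907 -0.2023  0.004 ] socket [ 0.5889 -0.2015  0.067 ]
scene top front [ 0.5946 -0.2269  0.142 ]
scene top front [ 0.5911 -0.1735  0.142 ]
scene top back [ 0.5885 -0.2282  0.142 ]
scene top back [ 0.587  -0.1731  0.142 ]
scene bottom [ 0.5875 -0.2343  0.102 ]
scene bottom [ 0.5939 -0.1765  0.102 ]
disc [0.51156987 0.00607405 0.142     ] cross [0.55330205 0.20866083 0.142     ] bottle [ 0.73267545 -0.11296031  0.1       ]
red top [ 0.62073322 -0.3213355   0.142     ] pink [ 0.45894784 -0.2111767   0.142     ] blue [ 0.49887719 -0.34962926  0.142     ]
```

drive_tool --increments '[[[0,0,9.44],[0,0,-7],1],[[0,0,9.44],[0,0,-7],1],[[0,0,9.44],[0,0,-7],1],[[0,0,9.44],[0,0,-7],1],[[0,0,9.44],[0,0,-7],1],[[0,0,9.44],[0,0,-7],1],[[0,0,9.44],[0,0,-7],1],[[0,0,9.44],[0,0,-7],1]]' --squeeze 30

```text
time_s: 1.1
ee_pos: [0.1381, 0.5323, 0.2783]
eef_rot: [3.141, 0.0, -0.007]
force: [-0.6, 0.3, 0.6]
grip_width: 0.0936
```

drive_tool --increments '[[[0,0,0],[12,20,0],1],[[0,0,0],[25,41,0],1],[[0,0,0],[25,41,0],1],[[0,0,0],[25,41,0],1],[[0,0,0],[25,41,0],1],[[0,0,0],[25,41,0],1],[[0,0,0],[25,41,0],1],[[0,0,0],[25,41,0],1],[[0,0,0],[25,41,0],1],[[0,0,0],[25,41,0],1],[[0,0,0],[25,41,0],1],[[0,0,0],[25,41,0],1],[[0,0,0],[25,41,0],1],[[0,0,0],[25,41,0],1],[[0,0,0],[25,41,0],1],[[0,0,0],[25,41,0],1],[[0,0,0],[25,41,0],1],[[0,0,0],[25,41,0],1],[[0,0,0],[12,20,0],1],[[0,0,0],[0,0,0],1]]'

```text
time_s: 3.6
ee_pos: [0.5864, -0.2061, 0.2772]
eef_rot: [-3.141, 0.002, -0.003]
force: [-0.4, 0.9, 0.4]
grip_width: 0.0933
```

Run:
```python
from h import *
o=ctrl.get_obs();print(o['time_s'],o['ee_pos'],o['eef_rot'],o['force'],o['grip_width'])
c=ctrl.calibration('wrist');print(c,ray(c,320,240))
np.save('wc.npy',c,allow_pickle=True)
save('w1',ctrl.camera('wrist'))
print(proj(c,[.5905,-.202,.142]))
```

```text
3.6 [ 0.5863525  -0.20611777  0.27724244] [-3.14098111e+00  1.61142073e-03 -2.54379332e-03] [-0.41536489  0.92858465  0.43022611] 0.09334136588350032
{'fx': 333.2706641652755, 'fy': 333.2706641652755, 'cx': 320.4337199228186, 'cy': 238.0211367480729, 'k1': -0.04331610054807887, 'rvec': array([-2.86186776e+00,  3.50722843e-03,  1.59569216e-03]), 'tvec': array([-0.58686925, -0.24198507,  0.38846257])} (array([ 0.58687904, -0.12683019,  0.43973008]), array([-0.00274652, -0.28178554, -0.95947349]))
(np.float64(324.8183673021535), np.float64(227.20555917365238))
```

View pics/w1.png

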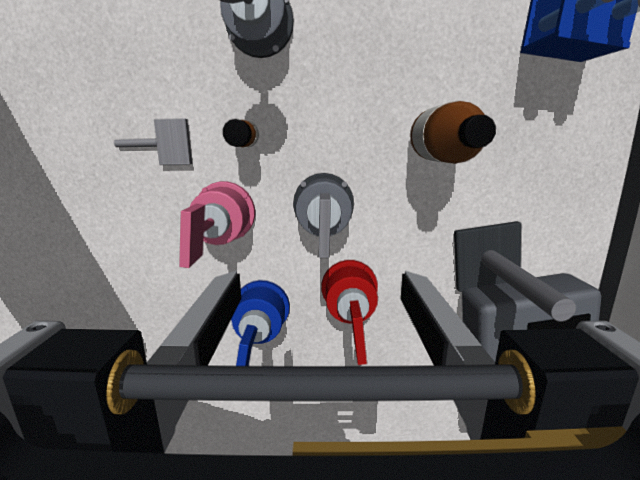

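Run:
```python
from h import *
a=cv2.imread('pics/w1.png')[165:265,284:364]
cv2.imwrite('pics/crop2.png',cv2.resize(a,(480,600),interpolation=cv2.INTER_CUBIC))
```

```text
(no output)
```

View pics/crop2.png

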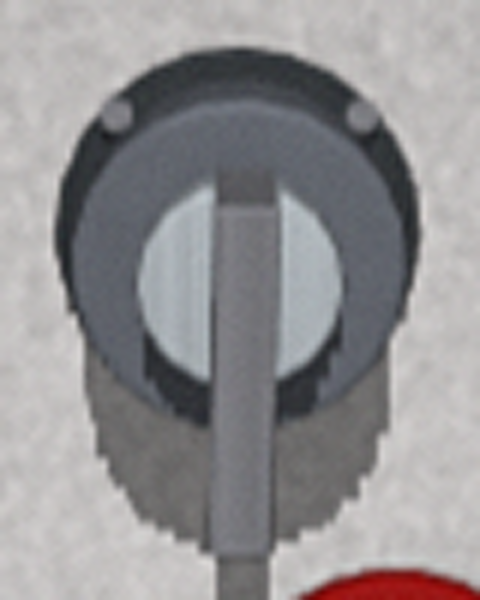

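The wrist view shows the grey blade's top face, crop corners (217,205), (281,205), (270,555) and (208,555), seated in its grey stand. Now I compute its centre and yaw.

Run:
```python
from h import *
c=np.load('wc.npy',allow_pickle=True).item()
P=[onplane(c,284+a/6-.4,165+b/6-.4,.142) for a,b in [(216,205),(280,205),(270,555),(208,555)]]
P=np.array(P);print(P.round(4),P.mean(0));d=(P[0]+P[1]-P[2]-P[3])/2;print(np.linalg.norm(d),np.degrees(np.arctan2(-d[0],d[1])))
```

```text
[[ 0.5858 -0.1756  0.142 ]
 [ 0.5954 -0.1756  0.142 ]
 [ 0.5941 -0.2311  0.142 ]
 [ 0.5843 -0.2311  0.142 ]] [ 0.5899     -0.20337226  0.142     ]
0.055516798529508214 -1.3982098953277062
```

drive_tool --increments '[[[0,0,1.2],[3.6,-3,5],1],[[0,0,0],[0,0,15],1],[[0,0,0],[0,0,20],1],[[0,0,0],[0,0,20],1],[[0,0,0],[0,0,20],1],[[0,0,0],[0,0,20],1],[[0,0,0],[0,0,20],1],[[0,0,0],[0,0,15],1],[[0,0,0],[0,0,10],1],[[0,0,0],[0,0,7],1],[[0,0,0],[0,0,3],1],[[0,0,0],[0,0,0],1],[[0,0,0],[0,0,0],1]]'

```text
time_s: 5.28
ee_pos: [0.5901, -0.2022, 0.1239]
eef_rot: [3.141, -0.001, -0.022]
force: [-0.5, 0.4, 0.3]
grip_width: 0.0942
```

Run:
```python
from h import *
save('w2',ctrl.camera('wrist'));save('s2',ctrl.camera('scene'))
a=cv2.imread('pics/s2.png')[130:310,130:340]
cv2.imwrite('pics/c3.png',np.hstack([cv2.resize(a,(400,343)),cv2.resize(cv2.imread('pics/w2.png'),(400,343))]))
o=ctrl.get_obs();print(o['time_s'],o['ee_pos'],o['eef_rot'],o['force'],o['grip_width'])
```

```text
5.375 [ 0.59002994 -0.20217149  0.12379149] [ 3.14139157e+00 -5.04587366e-04 -2.20443531e-02] [-0.15741953  0.1261855  -0.17342185] 0.09414105729370269
```

View pics/c3.png

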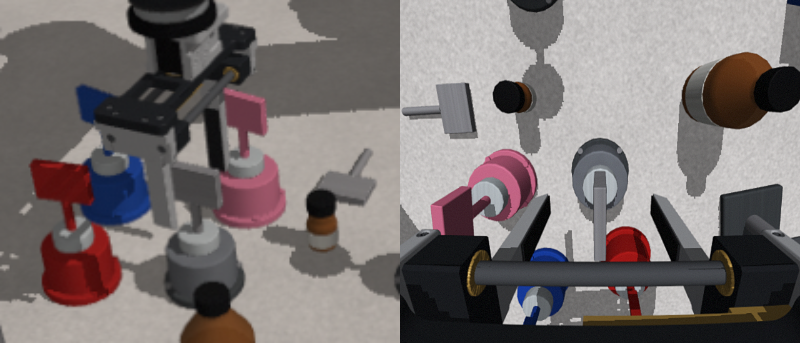

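The blade stands between the open jaws in the wrist view (c3 (600,205)), and the far and near fingers straddle it in the scene view. Closing now.

drive_tool --increments '[[[0,0,0],[0,0,0],0.6],[[0,0,0],[0,0,0],0.4],[[0,0,0],[0,0,0],0.25],[[0,0,0],[0,0,0],0.15],[[0,0,0],[0,0,0],0],[[0,0,0],[0,0,0],0],[[0,0,0],[0,0,0],0],[[0,0,0],[0,0,0],0]]' --squeeze 40

```text
time_s: 6.38
ee_pos: [0.5899, -0.2021, 0.1235]
eef_rot: [3.142, -0.0, -0.022]
force: [-0.0, 0.1, 0.1]
grip_width: 0.0174
```

drive_tool --increments '[[[0,0,0],[0,0,0],0],[[0,0,0],[0,0,0],0],[[0,0,0],[0,0,0],0],[[0,0,0],[0,0,0],0]]'

```text
time_s: 6.88
ee_pos: [0.5897, -0.2021, 0.1234]
eef_rot: [-3.142, 0.001, -0.022]
force: [-5.9, 0.5, 1.6]
grip_width: 0.0098
```

drive_tool --increments '[[[0,0,0],[0,0,-1],0],[[0,0,0],[0,0,-2],0],[[0,0,0],[0,0,-2],0],[[0,0,0],[0,0,-2],0],[[0,0,0],[0,0,-1],0],[[0,0,0],[0,0,0],0]]'

```text
time_s: 7.62
ee_pos: [0.5897, -0.2021, 0.1313]
eef_rot: [-3.141, 0.001, -0.022]
force: [-5.2, -0.9, -6.4]
grip_width: 0.0098
```

The force matches the spring at 8 mm (6.4 N). Next I go on to about 20.5 mm and hold.

drive_tool --increments '[[[0,0,0],[0,0,-1.5],0],[[0,0,0],[0,0,-2],0],[[0,0,0],[0,0,-2],0],[[0,0,0],[0,0,-2],0],[[0,0,0],[0,0,-2],0],[[0,0,0],[0,0,-2],0],[[0,0,0],[0,0,-1],0],[[0,0,0],[0,0,0],0],[[0,0,0],[0,0,0],0]]'

```text
time_s: 8.75
ee_pos: [0.5896, -0.2021, 0.1436]
eef_rot: [-3.141, 0.001, -0.022]
force: [-4.5, -0.0, -9.7]
grip_width: 0.0099
```

Run:
```python
from h import *
save('s3',ctrl.camera('scene'))
a=cv2.imread('pics/s3.png')[190:300,180:290]
cv2.imwrite('pics/c4.png',cv2.resize(a,(600,600),interpolation=cv2.INTER_CUBIC))
o=ctrl.get_obs();print(o['time_s'],o['ee_pos'],o['force'],o['grip_width'])
```

```text
8.8 [ 0.5896458  -0.20204987  0.14358252] [-5.2622007  -0.83162841 -9.35500124] 0.009804998649072583
```

View pics/c4.png

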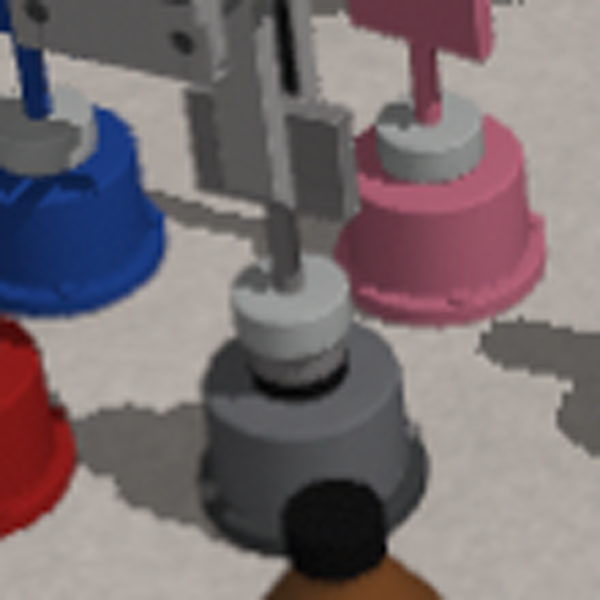

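The black band stands at the housing's mouth (crop (300,382)) with bare steel above it, and the force is close to the mid-band value. Holding.

drive_tool --increments '[[[0,0,0],[0,0,0],0],[[0,0,0],[0,0,0],0],[[0,0,0],[0,0,0],0],[[0,0,0],[0,0,0],0],[[0,0,0],[0,0,0],0],[[0,0,0],[0,0,0],0],[[0,0,0],[0,0,0],0],[[0,0,0],[0,0,0],0],[[0,0,0],[0,0,0],0],[[0,0,0],[0,0,0],0],[[0,0,0],[0,0,0],0],[[0,0,0],[0,0,0],0],[[0,0,0],[0,0,0],0],[[0,0,0],[0,0,0],0],[[0,0,0],[0,0,0],0],[[0,0,0],[0,0,0],0],[[0,0,0],[0,0,0],0],[[0,0,0],[0,0,0],0]]'

```text
time_s: 11.05
ee_pos: [0.5897, -0.2021, 0.1436]
eef_rot: [-3.141, 0.001, -0.022]
force: [-5.6, -1.2, -9.5]
grip_width: 0.0099
```

Run:
```python
from h import *
save('s4',ctrl.camera('scene'))
a=cv2.imread('pics/s4.png')[190:300,180:290]
cv2.imwrite('pics/c5.png',cv2.resize(a,(600,600),interpolation=cv2.INTER_CUBIC))
```

```text
(no output)
```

View pics/c5.png

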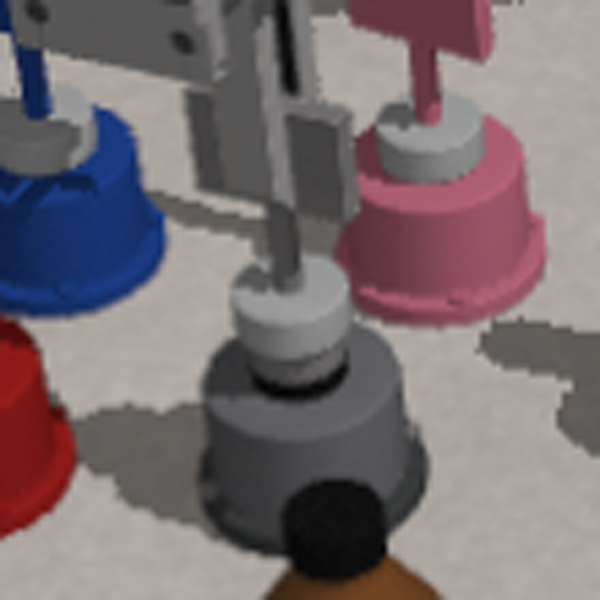

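The band is unchanged at (300,382), so nothing slipped. Easing down.

drive_tool --increments '[[[0,0,0],[0,0,1],0],[[0,0,0],[0,0,2],0],[[0,0,0],[0,0,2],0],[[0,0,0],[0,0,2],0],[[0,0,0],[0,0,2],0],[[0,0,0],[0,0,2],0],[[0,0,0],[0,0,2],0],[[0,0,0],[0,0,2],0],[[0,0,0],[0,0,2],0],[[0,0,0],[0,0,1.5],0],[[0,0,0],[0,0,1],0],[[0,0,0],[0,0,0.5],0],[[0,0,0],[0,0,0],0],[[0,0,0],[0,0,0],0]]'

```text
time_s: 12.85
ee_pos: [0.5897, -0.2021, 0.1242]
eef_rot: [-3.142, 0.001, -0.022]
force: [-8.3, -0.6, -4.1]
grip_width: 0.0099
```

drive_tool --increments '[[[0,0,0],[0,0,0.5],0],[[0,0,0],[0,0,0.5],0],[[0,0,0],[0,0,0],0],[[0,0,0],[0,0,0],0]]'

```text
time_s: 13.35
ee_pos: [0.5897, -0.2021, 0.1234]
eef_rot: [-3.142, 0.0, -0.022]
force: [-8.7, -0.0, -1.4]
grip_width: 0.0097
```

drive_tool --increments '[[[0,0,0],[0,0,0.4],0],[[0,0,0],[0,0,0],0],[[0,0,0],[0,0,0],0]]'

```text
time_s: 13.72
ee_pos: [0.5897, -0.2021, 0.1234]
eef_rot: [3.142, 0.0, -0.022]
force: [-10.4, 0.4, 0.1]
grip_width: 0.0094
```

The blade is seated: no vertical load, and the height matches the start. Now I open, rise and check.

drive_tool --increments '[[[0,0,0],[0,0,0],0.15],[[0,0,0],[0,0,0],0.3],[[0,0,0],[0,0,0],0.6],[[0,0,0],[0,0,0],1],[[0,0,0],[0,0,0],1],[[0,0,0],[0,0,0],1],[[0,0,0],[0,0,0],1],[[0,0,0],[0,0,0],1],[[0,0,0],[0,0,0],1]]'

```text
time_s: 14.85
ee_pos: [0.5899, -0.2021, 0.1225]
eef_rot: [-3.142, 0.0, -0.022]
force: [-0.4, 0.0, 0.8]
grip_width: 0.0905
```

drive_tool --increments '[[[0,0,0],[0,0,-5],1],[[0,0,0],[0,0,-15],1],[[0,0,0],[0,0,-20],1],[[0,0,0],[0,0,-20],1],[[0,0,0],[0,0,-20],1],[[0,0,0],[0,0,-20],1],[[0,0,0],[0,0,-20],1],[[0,0,0],[0,0,-10],1],[[0,0,0],[0,0,0],1],[[0,0,0],[0,0,0],1]]'

```text
time_s: 16.1
ee_pos: [0.5897, -0.202, 0.2518]
eef_rot: [-3.141, 0.001, -0.022]
force: [0.9, -0.0, -0.3]
grip_width: 0.0943
```

Run:
```python
from h import *
save('s5',ctrl.camera('scene'))
f=lambda n:cv2.resize(cv2.imread(f'pics/{n}.png')[190:300,180:290],(400,400),interpolation=cv2.INTER_CUBIC)
cv2.imwrite('pics/c6.png',np.hstack([f('scene1'),f('s5')]))
o=ctrl.get_obs();print(o['time_s'],o['ee_pos'],o['force'],o['grip_width'])
```

```text
16.15 [ 0.58969079 -0.20204426  0.25174398] [0.43098358 0.19821299 0.76723062] 0.09398357874171821
```

View pics/c6.png

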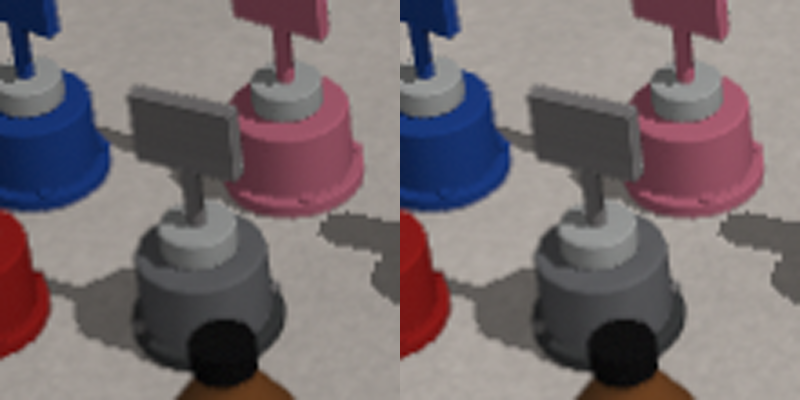

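Before (left) and after (right) look identical: the socket is fully down at (200,235) and (600,235), and the gripper is clear.

```bash
python3 -c "
from station import ctrl
print(ctrl.hand_in())"
```

```text
the job is handed in; nothing more can be done
None
```

The pull check on the grey flat blade is done and handed in at about 16 s; no verdict was reported.

- **Pull:** I gripped the blade across its thickness (9.8 mm measured) and raised it about 20 mm at up to 16 mm/s. The black band was then at the housing's mouth.
- **Hold:** I held it there for over 2 s at about 9.5 N. The specification gives about 10 N at mid-band. Pictures before and after the hold were identical, so the grip did not slip.
- **Return:** I eased it down at the same speed. The first lowering stopped about 0.8 mm short with 4 N still on the tool, so I lowered it a little more until the vertical load was about zero, then opened the jaws and backed off.
- **Last checks:** The scene picture shows the blade seated exactly as at the start. The jaws are fully open, the gripper is about 110 mm clear above the blade's top, and the wrist force is about zero. I never worked near the disc and crossed-blade stands.
- **Disagreement:** There was a 5–10 N sideways force along x while gripping, which suggests the jaws were off-centre by a fraction of a millimetre. It went away on release.

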